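# Push the tub through the gap to the tank

### The arm

A 6-joint arm with a two-finger parallel gripper is mounted at the origin on the work surface. World frame = base frame: x ahead of the robot, y to its left, z up, the work surface at z = 0. Lengths are in m, angles in degrees, forces in N, time in s.
With the tool pointing down it reaches from about 0.35 to 0.875 m from the base axis. Payload 4.2 kg.
Tool frame: the origin (TCP) lies between the finger pads; the fingertips stand 17 mm ahead of it and the grasp point (between the pads) lies 2 mm behind it; z points along the fingers, y is the direction in which the jaws open and shut (so a half turn about z gives the same grasp; the last joint's range is limited). The gripper opens to 87 mm and grips with 3 to 60 N. Pads are 19 mm wide; open, the fingers measure 117 mm over their backs; the gripper's body (75 mm by 190 mm) begins 51 mm behind the grasp point.
Start: joints at [79.618, 22.042, 0.453, 0, -68.411, -14.817], TCP at [0.266, 0.566, 0.218] pointing down, gripper open.
Joint ranges: [-179.83, 179.83], [-69.29, 118.12], [-61.27, 80.66], [-181.25, 117.63], [-171.15, -9.14], [-177.46, 177.46]. Speed limits (degrees/s): [159.86, 159.86, 180, 180, 180, 180].

### API

Orientations are given as a 3x3 rotation matrix whose columns are the frame's x, y, z axes.
In Python, from station import r gives the robot as it stands.
- The arm moves only by the shell command python3 -m creep 'ROWS'. ROWS is JSON, a list of rows, each a list of 7 numbers: the opening, from 0 (shut) to 1 (fully open), then the shift along the tool's x, y, z scaled (see below), then the turn, a rotation vector about the tool's x, y, z scaled (see below). A call has 1 to 5 rows; each row is the pose to reach, as a shift and turn from the pose measured when the call began, along the tool's axes at that moment, turning the shorter way round; what a row does not reach only later rows make up. The controller multiplies each number of a shift by 300 mm and each number of a turn by 180 degrees. A row lasts 1/12 s, in which the tool goes at most 41.7 mm and 7.16 degrees, less where a joint would pass 70% of its speed; a pose out of reach is approached as far as the arm can. A call with a number of a shift or a turn outside -1 to 1 is refused whole. A call with a gripper value outside its range is refused whole. The fingers move at their own pace and stop on an object; the grip force is fixed at half the most. Time passes only in rows, so rows that repeat a pose let the fingers close. It gives the time, the measured TCP pose, the force and the opening at its end, in the units of the state.
- r.sense(): the state, without advancing time (a new reading comes with each control period).
- r.capture(name): name is "side" or "top"; returns the picture (480x640x3 uint8, blue, green, red); there is no depth.
- r.camera_model(name): a dict with "mtx" (3x3 intrinsics, pixels), "R" (3x3) and "t" (3): a world point X has camera coordinates R X + t. Camera axes: x right, y down, z forward; pixel columns grow to the right and rows downward; lengths in m; the calibration is good to about 2 mm. A picture is of the moment at which its call begins. camera_model takes no time and is no camera call.
- r.finish_job(): hands the job in, once; it reports no verdict.
Trained networks look in the newest picture that a camera, given by its name, has taken for a name from the list of things; names that differ only in an ending like _2 or _b are one class to them, and where a whole thing is asked for, a point or a joint stands for the part that bears it (a point fixed in the world has none). Each returns a list of dicts, best first, with "score" (0 to 1); they miss things now and then, are a little off and sometimes report something else, mostly with a low value. They report only what shows in the picture. A call takes as long as a camera call. They do not tell look-alikes from the thing itself.
- r.recognise(camera, target): "rect" ([left, top, right, bottom] as shares, 0 to 1, of the picture: columns of its width, rows of its height, round what is visible of it).
- r.outline_of(camera, target): "pixels" (480x640 bool, what is visible of it) and "rect" ([left, top, right, bottom] as shares, 0 to 1, of the picture: columns of its width, rows of its height, round what is visible of it).
The state is a dict: "time_s": time; "joints": joint angles; "joint_velocities": joint speeds; "effort": joint torques, N m; "tcp_pos": TCP position; "ee_rot": TCP orientation; "wrist_force": force on the tool from outside, world axes, zero at the start; "moment": the same for the moment, N m; "gripper_width": opening from 0.0 (shut) to 1.0 (fully open).
Only numpy, scipy, OpenCV 4.12 (cv2) and the standard library are available. Lean on these libraries where they do the work, as an engineer would, in place of code of your own. Each camera call takes 0.05 s, during which the arm holds its last target.

### The job

Push the closed flip-top tub along the cabinet top, through the narrow gap between the vial rack and the air pump, until it stands close up against the glass wall of the tank beyond and square to it. Only push it with the fingers, flat on the cabinet top: do not lift or tip it, do not ram it into the rack, pump or tank, and leave the tweezer, the net handle and the suction cup where they lie.

Things in the scene. Friction and masses are not known exactly. Their poses are not given: they have to be found in the camera images.
- tub: Closed, empty flip-top tub with straight sides: clear plastic with a white lid rim, 96 mm along its x, 110 mm along its y, 42 mm high, 110 to 200 g, loose on the cabinet top. It starts on the +y side of the gap, askew by up to 0.5 rad and up to 40 mm off the gap's middle line. It must go through the gap with its 110 mm length (its y) along the rack's y; it does not fit crosswise. Origin: centre of its underside; z up.
- rack: White plastic rack with four empty glass vials in a row, fixed to the cabinet top: 40 mm along its x, 120 mm along its y (the row), 62 mm high at the vials. Origin: centre of its underside. Its +x side is one wall of the gap; the tub travels along the rack's -y. At yaw 0 its x is world x, and its yaw is within 0.2 rad of that.
- pump: Grey box-shaped aquarium air pump, fixed to the cabinet top, on the +x side of the rack and parallel to it: 70 mm along its x, 120 mm along its y, 55 mm high. Origin: centre of its underside. Its -x side is the other wall of the gap; the gap is 104 to 110 mm wide.
- tank: Shallow, dry glass tank with grey rim and three stones, fixed: 300 mm along its x, 180 mm along its y, 120 mm high. Origin: at table height under the middle of the outer face of its +y glass wall, the wall that faces the gap; the tank extends to -y from there. Axes parallel to the rack's. The wall is 150 to 170 mm beyond the rack's -y end (measured along the rack's y).
- tweezer: Stainless steel planting tweezer, 200 mm along its y, 26 mm wide, 8 mm high, lying loose beyond the pump. Origin: centre of its underside.
- net_handle: Orange plastic net handle, 172 mm along its y, 20 mm wide, 14 mm high, lying loose at the far side. Origin: centre of its underside, to 6 mm.
- suction_cup: Pale grey rubbery silicone suction cup, 42 mm across, 24 mm high, standing loose on its rim on the robot's side of the rack. Origin: centre of its underside.
There are look-alikes about, which are no part of the job. What is shaped like the tub but red or yellow is not meant.

How it is judged (in metres and radians):
On the way:
1. the tub is between the rack and the pump, its middle within 30 mm of the rack's along the gap (x of tub in the frame of rack between 0.06 and 0.09 m and y of tub in the frame of rack between -0.03 and 0.03 m and height (world z) of tub below 0.006 m), for 0.05 s.
At the end, for the whole second after the job is handed in: The tub stands flat and at rest with its middle at most 75 mm from the tank's near wall (so 20 mm or less between them when square), wholly past the rack and pump, square to the wall within 0.15 rad and no more than 80 mm to either side of the wall's middle (y of tub in the frame of tank between 0.05 and 0.075 m and x of tub in the frame of tank between -0.08 and 0.08 m and angle between the y axis of tub and the y axis of tank, either way round below 0.15 rad and angle between tub's own z axis and vertical below 0.05 rad and height (world z) of tub below 0.005 m and linear speed of tub below 0.01 m/s); the robot touches nothing.
It fails at once if the tub is lifted more than 10 mm or tipped by more than 0.2 rad (height (world z) of tub above 0.01 m or angle between tub's own z axis and vertical above 0.2 rad).
It fails at once if the tub is rammed into the rack, pump or tank with more than 25 N (contact force between tub and rack above 25 N or contact force between tub and pump above 25 N or contact force between tub and tank above 25 N).
It fails at once if the tweezer, the net handle or the suction cup is moved more than 15 mm (distance of any of tweezer, net_handle, suction_cup from where it was at the start of the episode above 0.015 m).
It also fails if it takes over 72 s, if anything falls off the work surface, if the arm or the gripper's body presses on something with over 40 N, if the wrist force passes 120 N, or if a joint passes its speed limit or range.

## Working session

There is one attempt and no reset: what is moved stays moved. The work goes in short steps, Python scripts to look and compute and a shell command to move; the robot and the scene stay as the last step left them, time stands still between calls to the robot, and variables do not carry over. Pictures are saved under pics/ and viewed, and the job is handed in when it is done.

```bash
mkdir -p pics; ls; python3 - <<'E'
from station import r
import cv2
for n in ("side","top"):
    im=r.capture(n); cv2.imwrite(f"pics/{n}0.png",im)
    m=r.camera_model(n); print(n,m)
s=r.sense(); print(s)
E
```

```text
pics
side {'mtx': array([[558.43114287,   0.        , 319.17296024],
       [  0.        , 558.43114287, 233.78759568],
       [  0.        ,   0.        ,   1.        ]]), 'R': array([[ 0.95368594, -0.30052636, -0.01292423],
       [-0.1641836 , -0.48405492, -0.8594967 ],
       [ 0.25204538,  0.82181186, -0.51097787]]), 't': array([-0.51959666,  0.15651067,  0.83978624])}
top {'mtx': array([[548.43201472,   0.        , 313.30056876],
       [  0.        , 548.43201472, 242.76515291],
       [  0.        ,   0.        ,   1.        ]]), 'R': array([[ 0.02611547, -0.99961439, -0.00943723],
       [-0.98674359, -0.02426431, -0.16046288],
       [ 0.16017202,  0.01350269, -0.98699676]]), 't': array([0.05931088, 0.56911591, 0.91820988])}
{'time_s': 0.1, 'joints': array([ 7.96194185e+01,  2.20855356e+01,  3.87369707e-01, -2.54428268e-02,
       -6.84123935e+01, -1.48157501e+01]), 'joint_velocities': array([-0.07007533, -0.11833906,  0.27659715,  0.03142904,  0.06913821,
       -0.07408273]), 'effort': array([-1.39750970e-03, -3.91691351e+01,  1.87933266e+01,  4.23194826e+00,
        1.34390275e-02, -7.46448723e-05]), 'tcp_pos': array([0.26583356, 0.56503287, 0.2172757 ]), 'ee_rot': array([[ 9.04784611e-01, -4.25868806e-01, -7.53839507e-04],
       [-4.25869463e-01, -9.04782778e-01, -1.82360781e-03],
       [ 9.45566780e-05,  1.97100951e-03, -9.99998053e-01]]), 'wrist_force': array([-0.35192185, -0.30944225, -0.46155   ]), 'moment': array([-0.01240492,  0.03319209,  0.00499652]), 'gripper_width': 0.9956467693295732}
```

View pics/side0.png

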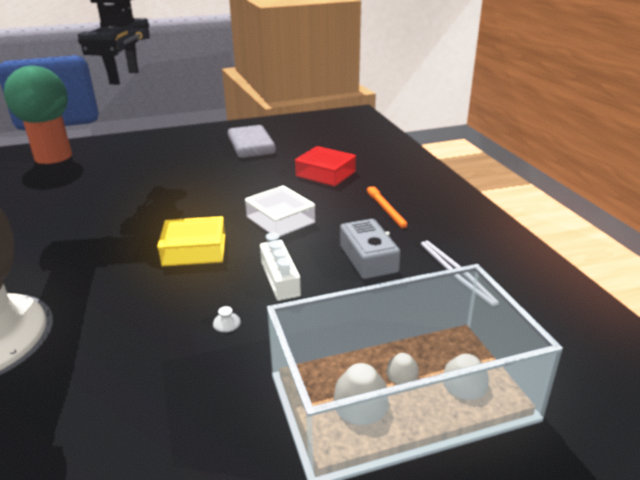

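View pics/top0.png

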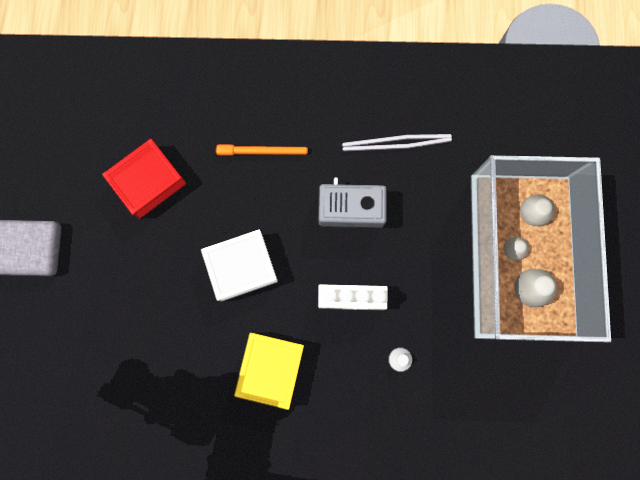

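Candidates in the top picture are the white/clear tub (238,265), the red box (145,178), the yellow box (270,370) and the grey block (25,247). By the description it is the white/clear one. I'll get masks, fit boxes and check a crop.

```bash
cat > h.py <<'E'
import numpy as np, cv2
from station import r
from scipy.optimize import minimize
cams={n:r.camera_model(n) for n in("side","top")}
def proj(n,X):
    m=cams[n]; return cv2.projectPoints(np.asarray(X,float).reshape(-1,1,3),cv2.Rodrigues(m["R"])[0],m["t"],m["mtx"],None)[0][:,0]
def box(p,d,z0=0):
    c,s=np.cos(p[2]),np.sin(p[2]); P=[]
    for a in(-.5,.5):
        for b in(-.5,.5):
            for z in(z0,d[2]): P.append([p[0]+c*a*d[0]-s*b*d[1],p[1]+s*a*d[0]+c*b*d[1],z])
    return np.array(P)
def sil(n,p,d):
    im=np.zeros((480*2,640*2),np.uint8)
    h=cv2.convexHull(proj(n,box(p,d)).astype(np.float32))
    cv2.fillConvexPoly(im,np.round((h*2+.5)*16).astype(np.int32),255,shift=4)
    return cv2.resize(im,(640,480),interpolation=cv2.INTER_AREA)/255.
def ray(n,uv,z):
    m=cams[n]; d=m["R"].T@np.linalg.solve(m["mtx"],[uv[0],uv[1],1]); o=-m["R"].T@m["t"]
    return o+d*(z-o[2])/d[2]
def fit(masks,d,p0):
    def cost(p):
        c=0
        for n,m in masks.items():
            s=sil(n,p,d); c+=1-np.minimum(s,m).sum()/np.maximum(s,m).sum()
        return c
    best=None
    for y in (p0[2],p0[2]-.2,p0[2]+.2,p0[2]-.4,p0[2]+.4):
        q=minimize(cost,[p0[0],p0[1],y],method="Nelder-Mead",options=dict(initial_simplex=[[p0[0],p0[1],y],[p0[0]+.01,p0[1],y],[p0[0],p0[1]+.01,y],[p0[0],p0[1],y+.1]],xatol=1e-4,fatol=1e-4))
        if best is None or q.fun<best.fun: best=q
    return best.x,best.fun
E
python3 - <<'E'
from h import *
import pickle
r.capture("side");r.capture("top")
out={}
for t in("tub","rack","pump","suction_cup","tweezer","net_handle","tank"):
    for n in("top","side"):
        L=r.outline_of(n,t)
        out[t,n]=[(o["score"],o["pixels"]) for o in L]
        print(t,n,[(round(o["score"],2),[int(v) for v in np.array(o["rect"])*[640,480,640,480]],int(o["pixels"].sum())) for o in L])
pickle.dump(out,open("o.pkl","wb"))
im=cv2.imread("pics/top0.png"); a=cv2.resize(im[200:330,180:420],None,fx=3.3,fy=3.3,interpolation=cv2.INTER_CUBIC); cv2.imwrite("pics/crop0.png",a)
E
```

```text
tub top [(0.75, [202, 229, 279, 302], 3585), (0.75, [104, 141, 186, 217], 3545), (0.67, [235, 332, 303, 407], 3739)]
tub side [(0.85, [295, 144, 356, 183], 1740), (0.72, [157, 214, 225, 266], 2853)]
rack top []
rack side [(0.73, [261, 234, 300, 301], 1727)]
pump top [(0.83, [319, 176, 387, 227], 2853)]
pump side [(0.64, [339, 218, 400, 278], 2678)]
suction_cup top [(0.56, [389, 349, 410, 371], 410)]
suction_cup side [(0.57, [215, 305, 238, 331], 462)]
tweezer top [(0.81, [341, 132, 451, 149], 1078)]
tweezer side [(0.55, [423, 241, 458, 269], 335)]
net_handle top [(0.84, [215, 142, 309, 157], 815)]
net_handle side [(0.65, [365, 184, 407, 226], 413)]
tank top [(0.58, [471, 157, 609, 345], 23986)]
tank side [(0.64, [267, 263, 561, 480], 45223)]
```

View pics/crop0.png

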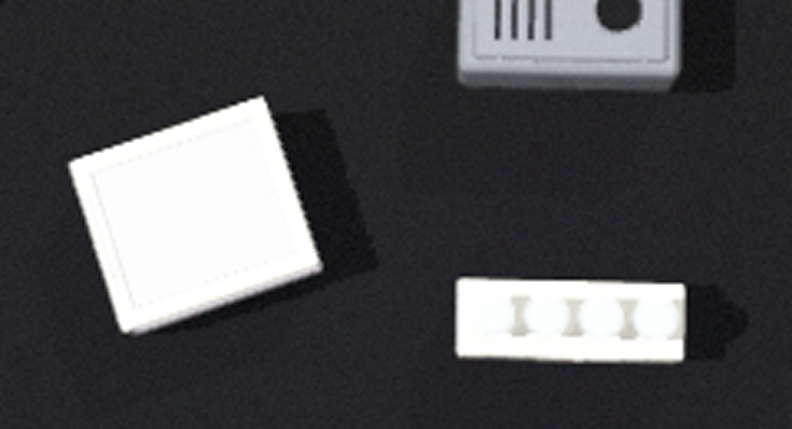

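```bash
python3 - <<'E'
from h import *
import pickle
o=pickle.load(open("o.pkl","rb"))
top=cv2.imread("pics/top0.png")
g=top.min(axis=2)
def comp(pt,th=110):
    n,l=cv2.connectedComponents((g>th).astype(np.uint8)); return (l==l[pt[1],pt[0]]).astype(float)
tm=comp((238,265)); print(tm.sum())
p,c=fit({"top":tm},(.096,.110,.042),[*ray("top",(238,265),.042)[:2],.2]); print("tub",p,c)
pm={"top":o["pump","top"][0][1].astype(float),"side":o["pump","side"][0][1].astype(float)}
for k in({"top":pm["top"]},pm): print("pump",fit(k,(.07,.12,.055),[*ray("top",(352,205),.055)[:2],0.]))
rm=comp((323,296)); print(rm.sum())
for h in(.03,.04,.045,.05,.062):
    print("rack",h,fit({"top":rm},(.04,.12,h),[*ray("top",(352,297),h)[:2],0.]),fit({"top":rm,"side":o["rack","side"][0][1].astype(float)},(.04,.12,h),[*ray("top",(352,297),h)[:2],0.]))
print("tank top", cv2.minAreaRect(np.argwhere(o["tank","top"][0][1])[:,::-1].astype(np.float32)))
# manual tank near wall top corners; base edge
a=cv2.resize(top[140:360,460:620],None,fx=2.7,fy=2.7,interpolation=cv2.INTER_CUBIC); cv2.imwrite("pics/tank.png",a)
s=cv2.imread("pics/side0.png");cv2.imwrite("pics/sidec.png",cv2.resize(s[180:400,200:500],None,fx=2.6,fy=2.6,interpolation=cv2.INTER_CUBIC))
E
```

```text
3558.0
tub [0.52732608 0.20580933 0.36484165] 0.026787275936626553
pump (array([0.64249304, 0.00712298, 0.02011176]), np.float64(0.08244003403044942))
pump (array([ 0.63996979,  0.00705296, -0.03385174]), np.float64(0.22232780352200743))
1680.0
rack 0.03 (array([ 0.47646595,  0.00338637, -0.00847087]), np.float64(0.029524767342701486)) (array([ 0.47644516,  0.00425672, -0.00749858]), np.float64(0.2083871076928685))
rack 0.04 (array([ 0.47591948,  0.0030625 , -0.00342052]), np.float64(0.03073373453557071)) (array([ 0.47579172,  0.00395047, -0.01010662]), np.float64(0.1426093564555564))
rack 0.045 (array([ 0.47561295,  0.00367965, -0.00333564]), np.float64(0.03310294899494359)) (array([ 0.47558725,  0.0035733 , -0.00844327]), np.float64(0.15563702651703248))
rack 0.05 (array([0.47540525, 0.00362655, 0.00405242]), np.float64(0.03814850322525598)) (array([ 0.47548015,  0.00386413, -0.006353  ]), np.float64(0.17308333833844003))
rack 0.062 (array([0.47501886, 0.00420902, 0.00736844]), np.float64(0.07193379621104612)) (array([ 0.47540664,  0.00522655, -0.00878238]), np.float64(0.2618071161640434))
tank top ((540.61962890625, 247.6730194091797), (186.90736389160156, 136.09776306152344), 89.04515838623047)
```

View pics/tank.png

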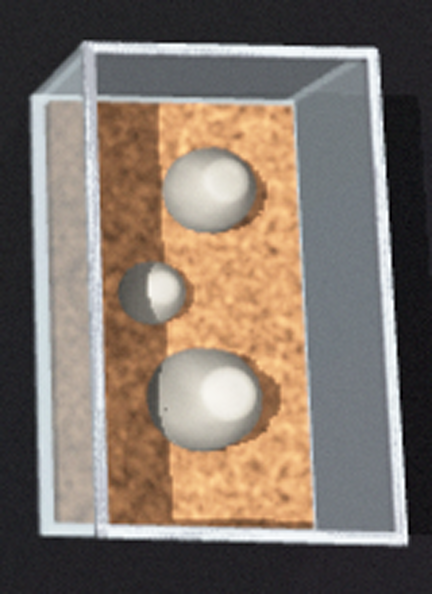

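View pics/sidec.png

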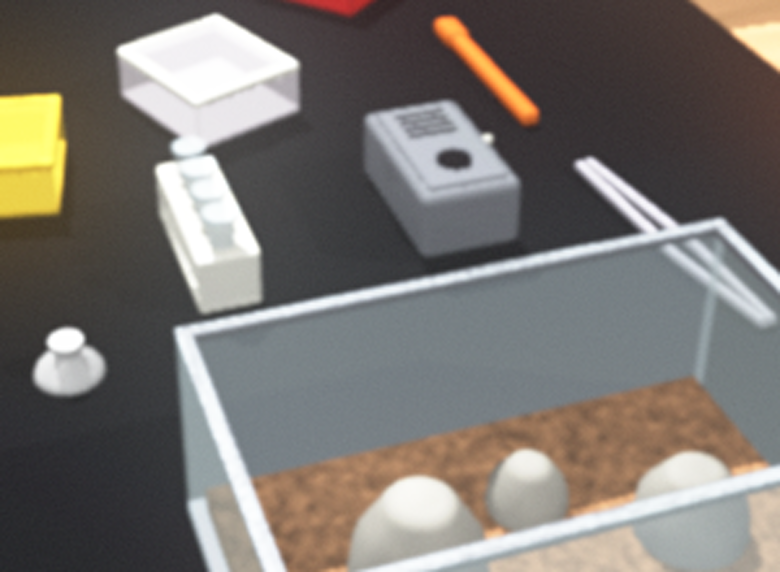

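```bash
python3 - <<'E'
from h import *
import pickle
o=pickle.load(open("o.pkl","rb"))
top=cv2.imread("pics/top0.png"); g=top.min(axis=2)
n,l=cv2.connectedComponents((g>75).astype(np.uint8)); pm=(l==l[190,380])
pm=cv2.morphologyEx(pm.astype(np.uint8),cv2.MORPH_CLOSE,np.ones((15,15))); 
pm=cv2.morphologyEx(pm,cv2.MORPH_OPEN,np.ones((9,9)));print(pm.sum())
print("pump",fit({"top":pm.astype(float)},(.07,.12,.055),[.64,.007,0.]))
tm=o["tank","top"][0][1].astype(np.uint8)
hull=cv2.convexHull(np.argwhere(tm)[:,::-1].astype(np.int32)); m=np.zeros((480,640),np.uint8); cv2.fillConvexPoly(m,hull,1)
print("tank ctr",fit({"top":m.astype(float)},(.3,.18,.12),[.56,-.25,0.]))
for uv,z in(((471.1,175.2),0),((475.6,338.1),0),((490.7,155.6),.12),((495.9,338),.12)): print(ray("top",uv,z))
# tweezer, net, cup extents
for t in("tweezer","net_handle","suction_cup"):
    P=np.argwhere(o[t,"top"][0][1])[:,::-1]; W=np.array([ray("top",q,.005) for q in P]); print(t,W.min(0),W.max(0))
E
```

```text
2774
pump (array([0.64084308, 0.00637187, 0.02407716]), np.float64(0.09517907234653278))
tank ctr (array([ 0.5610288 , -0.3080822 , -0.00056668]), np.float64(0.008590261998504767))
[ 0.71061308 -0.21831148  0.        ]
[ 4.09393804e-01 -2.20336612e-01 -1.11022302e-16]
[ 0.70924848 -0.21787696  0.12      ]
[ 0.4108115  -0.21838567  0.12      ]
tweezer [ 0.75269854 -0.18059234  0.005     ] [0.78880614 0.02501997 0.005     ]
net_handle [0.73943411 0.09063753 0.005     ] [0.7596897  0.26498623 0.005     ]
suction_cup [ 0.35191721 -0.104131    0.005     ] [ 0.38869432 -0.06519913  0.005     ]
```

```bash
cat >> h.py <<'E'
from scipy.spatial.transform import Rotation as Rn
def rel(x,y,z,a):
    "TCP target, a = angle of tool y axis (deg, world) with tool down; prints scaled shift and turn"
    s=r.sense(); R=s["ee_rot"]; a=np.radians(a)
    best=None
    for k in(0,np.pi):
        ty=np.array([np.cos(a+k),np.sin(a+k),0]); tz=np.array([0,0,-1.]); T=np.column_stack([np.cross(ty,tz),ty,tz])
        v=Rn.from_matrix(R.T@T).as_rotvec(degrees=True)
        if best is None or np.linalg.norm(v)<np.linalg.norm(best): best=v
    d=R.T@(np.array([x,y,z])-s["tcp_pos"])
    print("shift",np.round(d/.3,4),"turn",np.round(best/180,4))
def st():
    s=r.sense(); R=s["ee_rot"]; print("t",round(s["time_s"],2),"tcp",s["tcp_pos"].round(4),"jaw",round(np.degrees(np.arctan2(R[1,1],R[0,1])),2)," F",s["wrist_force"].round(2),"w",round(s["gripper_width"],3),"q6",s["joints"].round(1)[5])
def tub(name,guess,save=True):
    im=r.capture("top"); cv2.imwrite(f"pics/{name}.png",im); return im
E
python3 - <<'E'
from h import *
top=cv2.imread("pics/top0.png")
cv2.imwrite("pics/pump.png",cv2.resize(top[165:320,305:400],None,fx=5,fy=3.8,interpolation=cv2.INTER_CUBIC)[:600])
st(); rel(.494,.294,.15,20.9)
E
```

```text
t 0.9 tcp [0.2661 0.5655 0.2183] jaw -115.2  F [ 0.18 -0.84  0.82] w 1.001 q6 -14.8
shift [1.0729 0.4954 0.2276] turn [-0.      0.      0.2439]
```

View pics/pump.png

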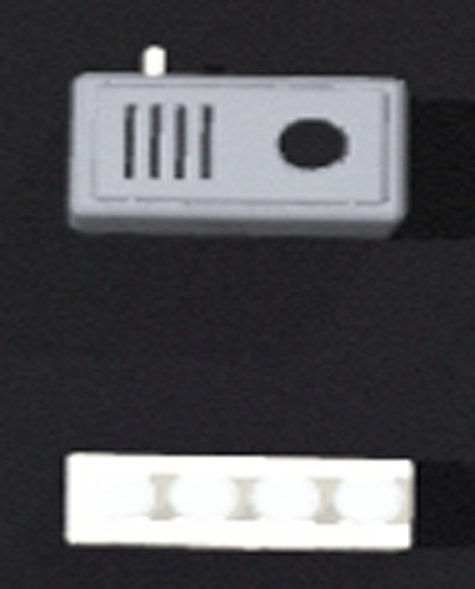

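```bash
python3 - <<'E'
from h import *
for uv,z in(((321,226),0),((384,227.1),0),((319,224.2),.0),((319,284.2),.04),((387.4,286),.04),((321,219.5),.055),((384,222),.055)): print(uv,ray("top",uv,z).round(4))
E
python3 -m creep '[[1,1,0.495,0.1,0,0,0.244],[1,1,0.495,0.1,0,0,0.244],[1,1,0.495,0.1,0,0,0.244],[0.6,1,0.495,0.1,0,0,0.244],[0.6,1,0.495,0.1,0,0,0.244]]'
```

```text
(321, 226) [0.6067 0.0609 0.    ]
(384, 227.1) [ 0.6075 -0.0557  0.    ]
(319, 224.2) [0.6101 0.0647 0.    ]
(319, 284.2) [0.4953 0.0619 0.04  ]
(387.4, 286) [ 0.4952 -0.0575  0.04  ]
(321, 219.5) [0.6077 0.0612 0.055 ]
(384, 222) [ 0.6059 -0.0492  0.055 ]
time_s: 1.32
tcp_pos: [0.3959, 0.4015, 0.1997]
ee_rot: [[0.48, -0.877, 0.0], [-0.877, -0.48, 0.0], [-0.0, -0.001, -1.0]]
wrist_force: [0.7, 1.0, -0.1]
gripper_width: 0.92
```

```bash
python3 -c "
from h import *
st();rel(.494,.294,.12,20.9)"
```

```text
t 1.32 tcp [0.3959 0.4015 0.1997] jaw -151.32  F [ 0.74  0.97 -0.09] w 0.92 q6 -33.2
shift [ 0.4714 -0.1146  0.2658] turn [-0.0002  0.0001  0.0432]
```

```bash
python3 -m creep '[[0.6,0.471,-0.115,0.266,0,0,0.043],[0.6,0.471,-0.115,0.266,0,0,0.043],[0.6,0.471,-0.115,0.266,0,0,0.043],[0.6,0.471,-0.115,0.266,0,0,0.043],[0.6,0.471,-0.115,0.266,0,0,0.043]]'
python3 -c "
from h import *
st();rel(.494,.294,.027,20.9);cv2.imwrite('pics/top1.png',r.capture('top'))"
```

```text
time_s: 1.73
tcp_pos: [0.4947, 0.2883, 0.1156]
ee_rot: [[0.351, -0.936, -0.006], [-0.936, -0.351, -0.005], [0.003, 0.007, -1.0]]
wrist_force: [0.4, 0.3, -0.4]
gripper_width: 0.622
t 1.73 tcp [0.4947 0.2883 0.1156] jaw -159.45  F [ 0.37  0.29 -0.37] w 0.622 q6 -25.8
shift [-0.0195 -0.0067  0.2954] turn [ 0.0024 -0.0009 -0.002 ]
```

View pics/top1.png

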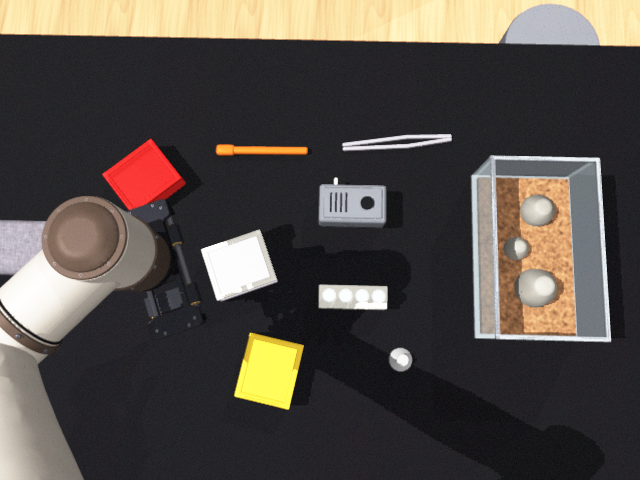

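The gripper body is at about (175,270), parallel to the tub's rear face (238,265) and clear of the red box. Next I lower it.

```bash
python3 -m creep '[[0.6,-0.02,-0.007,0.12,0,0,-0.002],[0.6,-0.02,-0.007,0.22,0,0,-0.002],[0.6,-0.02,-0.007,0.27,0,0,-0.002],[0.6,-0.02,-0.007,0.295,0,0,-0.002],[0.6,-0.02,-0.007,0.295,0,0,-0.002]]'
python3 -c "
from h import *
st();rel(.494,.294,.027,20.9)
print([.527-.357*t for t in (.0,)])"
```

```text
time_s: 2.2
tcp_pos: [0.4933, 0.2968, 0.0277]
ee_rot: [[0.359, -0.933, -0.005], [-0.933, -0.359, -0.005], [0.003, 0.007, -1.0]]
wrist_force: [-0.3, 0.2, -0.1]
gripper_width: 0.604
t 2.2 tcp [0.4933 0.2968 0.0277] jaw -158.94  F [-0.3   0.21 -0.08] w 0.604 q6 -26.1
shift [0.0095 0.0012 0.0025] turn [ 0.0021 -0.0009  0.0009]
[0.527]
```

```bash
python3 -m creep '[[0.6,0.04,0,0.003,0.002,0,0],[0.6,0.075,0,0.003,0.002,0,0],[0.6,0.1,0,0.003,0.002,0,0],[0.6,0.12,0,0.003,0.002,0,0],[0.6,0.14,0,0.003,0.002,0,0]]'
python3 -m creep '[[0.6,0.02,0,0,0,0,0],[0.6,0.04,0,0,0,0,0],[0.6,0.06,0,0,0,0,0],[0.6,0.075,0,0,0,0,0],[0.6,0.075,0,0,0,0,0]]'
cat >> h.py <<'E'
def look(name,p0):
    im=r.capture("top"); cv2.imwrite(f"pics/{name}.png",im)
    L=r.outline_of("top","tub")
    g=im.min(axis=2); n,l=cv2.connectedComponents((g>110).astype(np.uint8))
    c=proj("top",[[p0[0],p0[1],.042]])[0]; k=l[int(c[1]),int(c[0])]
    m=(l==k).astype(np.uint8); m=cv2.morphologyEx(m,cv2.MORPH_CLOSE,np.ones((7,7))).astype(float)
    print("area",m.sum(),"thr",*[np.round(v,4) for v in fit({"top":m},(.096,.110,.042),p0)])
    for o in L:
        if o["pixels"][int(c[1]),int(c[0])]: print("net",*[np.round(v,4) for v in fit({"top":o["pixels"].astype(float)},(.096,.110,.042),p0)])
    st()
E
python3 -c "
from h import *
st();look('top2',[.541,.17,.365])"
```

```text
time_s: 2.62
tcp_pos: [0.5094, 0.2573, 0.0282]
ee_rot: [[0.359, -0.933, 0.003], [-0.933, -0.359, -0.001], [0.002, -0.002, -1.0]]
wrist_force: [-0.4, 0.4, 1.2]
gripper_width: 0.6
time_s: 3.03
tcp_pos: [0.5177, 0.2353, 0.0282]
ee_rot: [[0.358, -0.934, 0.002], [-0.934, -0.358, -0.001], [0.002, -0.002, -1.0]]
wrist_force: [-0.1, -0.0, -0.3]
gripper_width: 0.603
t 3.03 tcp [0.5177 0.2353 0.0282] jaw -159.03  F [-0.1  -0.05 -0.34] w 0.603 q6 -20.1
area 3022.0 thr [0.5438 0.166  0.3681] 0.1558
net [0.5452 0.1621 0.3525] 0.1742
t 3.13 tcp [0.5174 0.2358 0.028 ] jaw -159.0  F [0.1  0.12 0.13] w 0.603 q6 -20.1
```

View pics/top2.png

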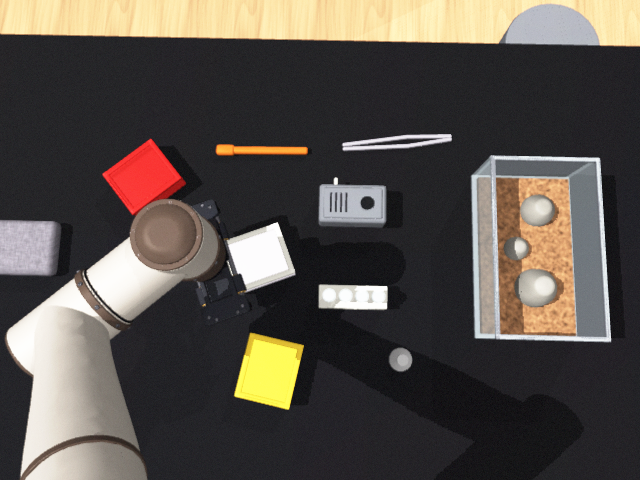

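```bash
python3 - <<'E'
from h import *
im=cv2.imread("pics/top2.png");cv2.imwrite("pics/c2.png",cv2.resize(im[205:305,205:315],None,fx=5.5,fy=5.5,interpolation=cv2.INTER_CUBIC))
cv2.imwrite("pics/s2.png",cv2.resize(r.capture("side")[90:330,130:450],None,fx=2.4,fy=2.4))
print(proj("top",box([.5407,.1751,.365],(.096,.11,.042))).round(1)[1::2])
E
```

```text
[[293.8 272. ]
 [234.2 292.9]
 [276.2 221.3]
 [217.4 241.7]]
```

View pics/c2.png

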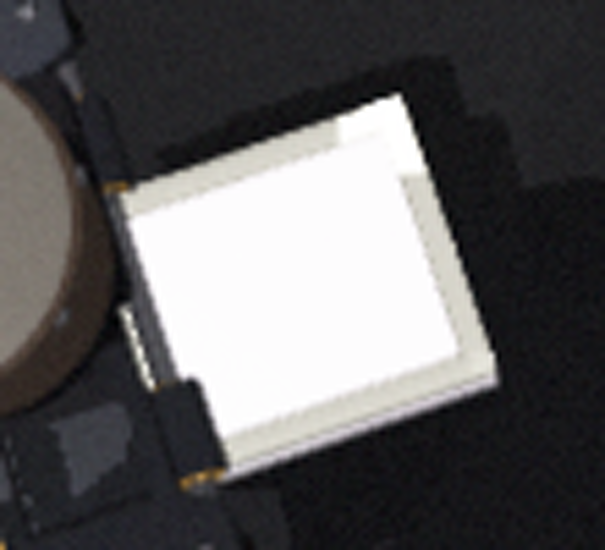

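View pics/s2.png

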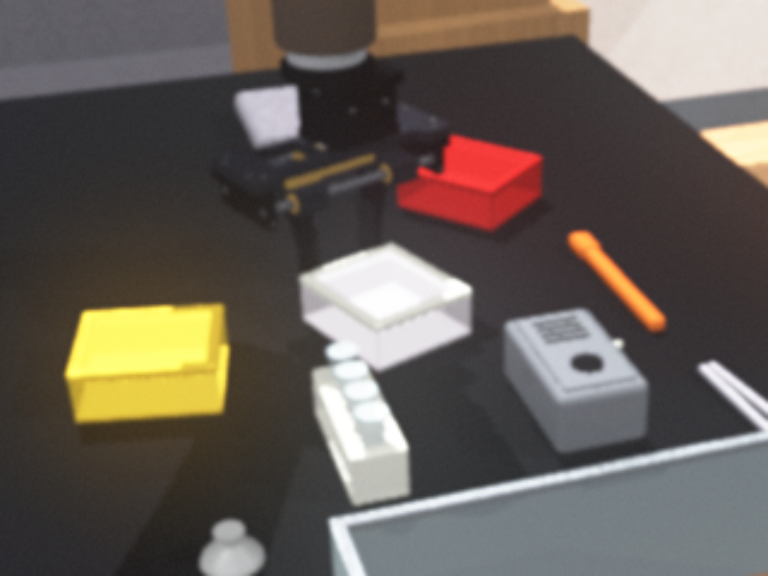

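```bash
python3 -m creep '[[0.6,0.014,-0.0066,0,0,0,0.0097],[0.6,0.028,-0.0128,0,0,0,0.0194],[0.6,0.041,-0.0186,0,0,0,0.0292],[0.6,0.055,-0.024,0,0,0,0.0389],[0.6,0.069,-0.029,0,0,0,0.0486]]'
python3 -c "
from h import *
look('top3',[.547,.155,.2]); rel(.551,.192,.0275,0)"
```

```text
time_s: 3.6
tcp_pos: [0.5332, 0.2195, 0.0279]
ee_rot: [[0.209, -0.978, 0.002], [-0.978, -0.209, -0.002], [0.002, -0.002, -1.0]]
wrist_force: [-0.4, 0.9, -0.7]
gripper_width: 0.6
area 3019.0 thr [0.5483 0.1448 0.213 ] 0.1534
net [0.5496 0.142  0.1935] 0.1924
t 3.7 tcp [0.5332 0.2191 0.0279] jaw -167.85  F [-0.57 -0.49 -0.28] w 0.602 q6 -26.5
shift [ 0.1008 -0.0388  0.0017] turn [-0.0006 -0.0006  0.0675]
```

```bash
python3 -m creep '[[0.6,0.0144,-0.0065,0.001,0,0,0.0096],[0.6,0.0288,-0.0127,0.001,0,0,0.0193],[0.6,0.0432,-0.0185,0.001,0,0,0.0289],[0.6,0.0576,-0.024,0.001,0,0,0.0386],[0.6,0.072,-0.0293,0.001,0,0,0.0482]]'
python3 -c "
from h import *
st(); rel(.551,.192,.0275,0)"
```

```text
time_s: 4.12
tcp_pos: [0.5467, 0.1995, 0.0278]
ee_rot: [[0.057, -0.998, 0.002], [-0.998, -0.057, -0.002], [0.002, -0.002, -1.0]]
wrist_force: [0.3, 1.7, 1.1]
gripper_width: 0.601
t 4.12 tcp [0.5467 0.1995 0.0278] jaw -176.71  F [0.29 1.72 1.1 ] w 0.601 q6 -32.9
shift [ 0.0256 -0.0127  0.0009] turn [-0.0007 -0.0005  0.0183]
```

```bash
python3 -m creep '[[0.6,0.0128,-0.0065,0.001,0,0,0.0092],[0.6,0.0256,-0.0127,0.001,0,0,0.0183],[0.6,0.0256,-0.0127,0.001,0,0,0.0183]]'
python3 -c "
from h import *
look('top4',[.551,.124,0]); cv2.imwrite('pics/c4.png',cv2.resize(cv2.imread('pics/top4.png')[160:320,220:420],None,fx=4,fy=3.7,interpolation=cv2.INTER_CUBIC))"
```

```text
time_s: 4.37
tcp_pos: [0.5512, 0.1911, 0.0274]
ee_rot: [[-0.003, -1.0, 0.002], [-1.0, 0.003, -0.002], [0.002, -0.002, -1.0]]
wrist_force: [0.0, -0.2, -0.0]
gripper_width: 0.603
area 2996.0 thr [0.5507 0.1183 0.0236] 0.1535
net [0.55   0.1165 0.0248] 0.1683
t 4.47 tcp [0.5507 0.1914 0.0272] jaw 179.96  F [ 0.56  0.35 -0.77] w 0.6 q6 -35.4
```

View pics/c4.png

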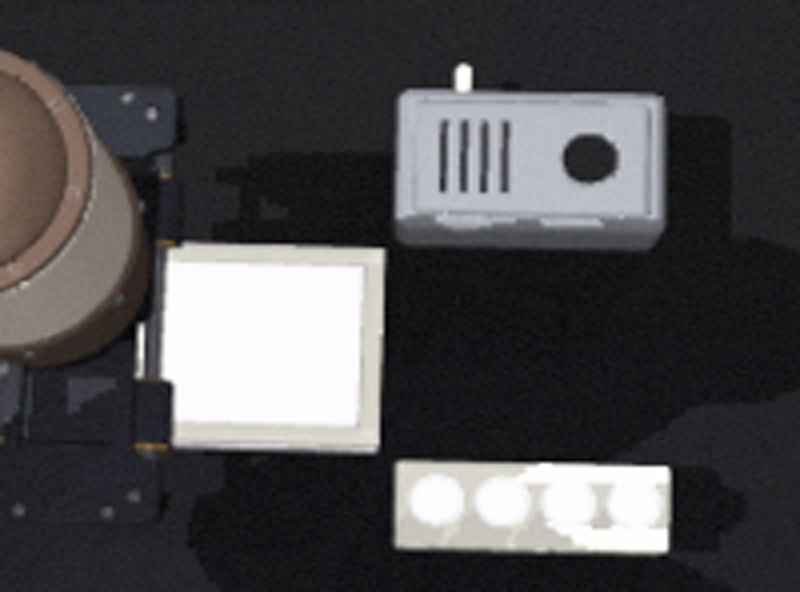

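```bash
python3 -m creep '[[0.6,0.017,0,0,0,0,0],[0.6,0.034,0,0,0,0,0],[0.6,0.051,0,0,0,0,0],[0.6,0.068,0,0,0,0,0],[0.6,0.085,0,0,0,0,0]]'
python3 -c "
from h import *
look('top5',[.551,.1,0]);rel(.551,.134,.0275,0)"
```

```text
time_s: 4.88
tcp_pos: [0.5505, 0.1653, 0.0273]
ee_rot: [[-0.001, -1.0, 0.001], [-1.0, 0.001, -0.002], [0.002, -0.001, -1.0]]
wrist_force: [-0.0, 0.4, -0.2]
gripper_width: 0.6
area 2942.0 thr [0.5501 0.0969 0.0083] 0.1727
net [0.5518 0.0876 0.0178] 0.1635
t 4.98 tcp [0.5503 0.1648 0.0272] jaw 179.9  F [ 0.59 -0.18 -0.64] w 0.6 q6 -33.2
shift [ 0.1026 -0.0023 -0.0007] turn [-0.0001 -0.0009 -0.0005]
```

Square (yaw about 0.01) and centred, so I'm entering the gap.

```bash
python3 -m creep '[[0.6,0.02,-0.002,0,0,0,0],[0.6,0.04,-0.002,0,0,0,0],[0.6,0.06,-0.002,0,0,0,0],[0.6,0.08,-0.002,0,0,0,0],[0.6,0.1,-0.002,0,0,0,0]]'
python3 -c "
from h import *
look('top6',[.551,.068,0]);rel(.551,.105,.0275,0); cv2.imwrite('pics/c6.png',cv2.resize(cv2.imread('pics/top6.png')[160:320,220:420],None,fx=4,fy=3.7,interpolation=cv2.INTER_CUBIC))"
```

```text
time_s: 5.4
tcp_pos: [0.5509, 0.1341, 0.0273]
ee_rot: [[-0.002, -1.0, 0.0], [-1.0, 0.002, -0.003], [0.003, -0.0, -1.0]]
wrist_force: [0.3, -0.2, -0.2]
gripper_width: 0.596
area 2849.0 thr [0.5498 0.0611 0.0153] 0.1988
net [0.5512 0.0497 0.0136] 0.216
t 5.5 tcp [0.5505 0.1335 0.0272] jaw 179.82  F [0.58 0.67 0.1 ] w 0.6 q6 -30.5
shift [ 0.0951 -0.0019 -0.0007] turn [ 0.0002 -0.0011 -0.001 ]
```

View pics/c6.png

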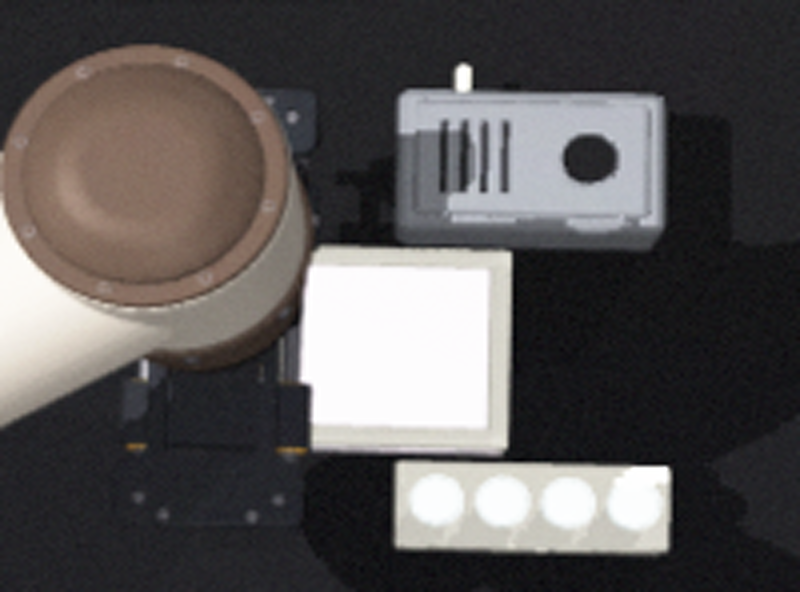

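The tub's front is in the gap, with about 4 mm to the rack (lower edge 452 against 462 in the crop). I keep pushing.

```bash
python3 -m creep '[[0.6,0.02,-0.002,0,0,0,0],[0.6,0.04,-0.002,0,0,0,0],[0.6,0.06,-0.002,0,0,0,0],[0.6,0.08,-0.002,0,0,0,0],[0.6,0.1,-0.002,0,0,0,0]]'
python3 -m creep '[[0.6,0.02,-0.001,0,0,0,0],[0.6,0.04,-0.001,0,0,0,0],[0.6,0.06,-0.001,0,0,0,0],[0.6,0.08,-0.001,0,0,0,0],[0.6,0.1,-0.001,0,0,0,0]]'
python3 -c "
from h import *
look('top7',[.551,.006,0]);rel(.551,.043,.0275,0); cv2.imwrite('pics/c7.png',cv2.resize(cv2.imread('pics/top7.png')[160:320,220:420],None,fx=4,fy=3.7,interpolation=cv2.INTER_CUBIC))"
```

```text
time_s: 5.92
tcp_pos: [0.551, 0.1029, 0.0273]
ee_rot: [[-0.003, -1.0, -0.001], [-1.0, 0.003, -0.003], [0.003, 0.001, -1.0]]
wrist_force: [0.1, 1.1, -0.2]
gripper_width: 0.606
time_s: 6.33
tcp_pos: [0.5511, 0.0722, 0.0273]
ee_rot: [[-0.003, -1.0, -0.001], [-1.0, 0.003, -0.003], [0.003, 0.001, -1.0]]
wrist_force: [0.4, 0.7, -0.6]
gripper_width: 0.598
area 2535.0 thr [0.55   0.0055 0.0237] 0.2863
net [0.5507 0.0064 0.0244] 0.3123
t 6.43 tcp [0.5509 0.0718 0.0273] jaw 179.76  F [-0.53 -0.18  0.11] w 0.604 q6 -24.7
shift [ 0.0961 -0.0007 -0.0002] turn [ 0.0004 -0.0012 -0.0014]
```

View pics/c7.png

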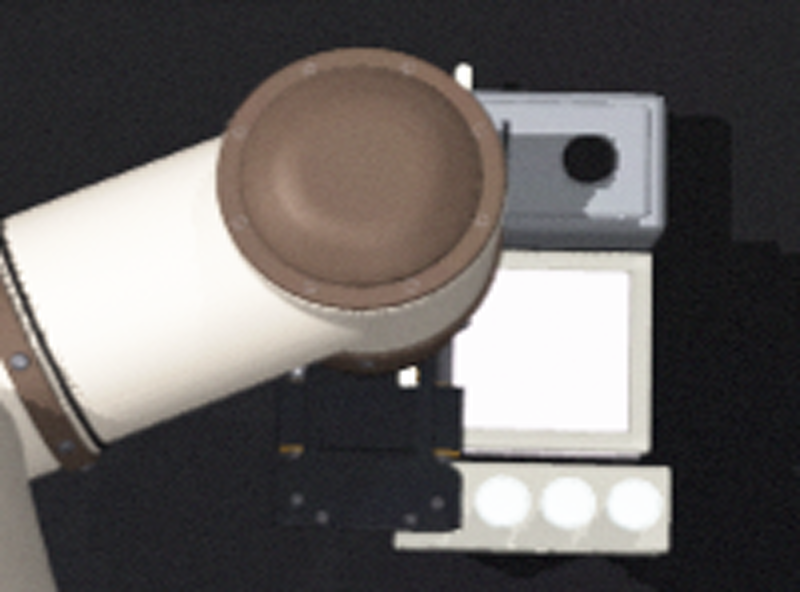

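The tub is mid-gap (right edge 652, lower edge about 458, rack at 465), free on both sides, with low forces. Next I push it out.

```bash
python3 -m creep '[[0.6,0.02,-0.001,0,0,0,-0.001],[0.6,0.04,-0.001,0,0,0,-0.001],[0.6,0.06,-0.001,0,0,0,-0.001],[0.6,0.08,-0.001,0,0,0,-0.001],[0.6,0.1,-0.001,0,0,0,-0.001]]'
python3 -m creep '[[0.6,0.02,0,0,0,0,0],[0.6,0.04,0,0,0,0,0],[0.6,0.06,0,0,0,0,0],[0.6,0.08,0,0,0,0,0],[0.6,0.1,0,0,0,0,0]]'
python3 -m creep '[[0.6,0.02,0,0,0,0,0],[0.6,0.04,0,0,0,0,0],[0.6,0.06,0,0,0,0,0],[0.6,0.08,0,0,0,0,0],[0.6,0.1,0,0,0,0,0]]'
python3 -c "
from h import *
look('top8',[.551,-.088,0]);rel(.551,-.06,.0275,0);cv2.imwrite('pics/s8.png',r.capture('side'))"
```

```text
time_s: 6.85
tcp_pos: [0.551, 0.0412, 0.0274]
ee_rot: [[-0.001, -1.0, -0.001], [-1.0, 0.001, -0.004], [0.004, 0.001, -1.0]]
wrist_force: [-0.3, -0.1, -0.2]
gripper_width: 0.6
time_s: 7.27
tcp_pos: [0.5509, 0.0105, 0.0275]
ee_rot: [[-0.001, -1.0, -0.001], [-1.0, 0.001, -0.004], [0.004, 0.001, -1.0]]
wrist_force: [0.6, -0.4, -0.7]
gripper_width: 0.597
time_s: 7.68
tcp_pos: [0.5508, -0.0201, 0.0276]
ee_rot: [[-0.001, -1.0, -0.002], [-1.0, 0.001, -0.004], [0.004, 0.002, -1.0]]
wrist_force: [0.1, -0.6, 0.7]
gripper_width: 0.601
area 6795.0 thr [ 0.5494 -0.0845  0.0214] 0.7157
net [ 0.5422 -0.11    0.5651] 0.5227
t 7.78 tcp [ 0.5507 -0.0204  0.0276] jaw 179.86  F [0.6  0.17 0.52] w 0.601 q6 -15.2
shift [ 0.1318 -0.0013  0.0008] turn [ 0.0006 -0.0013 -0.0008]
```

View pics/top8.png

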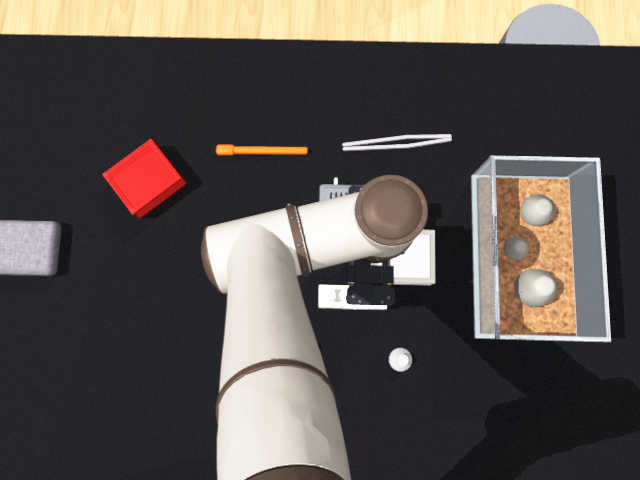

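View pics/s8.png

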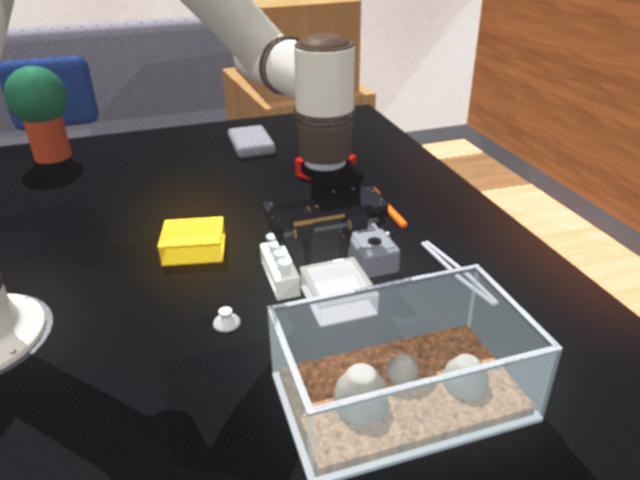

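Tub out of the gap (front edge at column 435, wall at about 473). Next push, then I check the remaining distance.

```bash
python3 -m creep '[[0.6,0.02,0,0,0,0,-0.001],[0.6,0.04,0,0,0,0,-0.001],[0.6,0.06,0,0,0,0,-0.001],[0.6,0.08,0,0,0,0,-0.001],[0.6,0.1,0,0,0,0,-0.001]]'
python3 -m creep '[[0.6,0.015,0,0,0,0,0],[0.6,0.03,0,0,0,0,0],[0.6,0.04,0,0,0,0,0],[0.6,0.05,0,0,0,0,0],[0.6,0.05,0,0,0,0,0]]'
python3 -c "
from h import *
st();im=r.capture('top');cv2.imwrite('pics/c9.png',cv2.resize(im[160:320,350:510],None,fx=3.75,fy=3.75,interpolation=cv2.INTER_CUBIC))"
```

```text
time_s: 8.25
tcp_pos: [0.5508, -0.0507, 0.0278]
ee_rot: [[0.001, -1.0, -0.002], [-1.0, -0.001, -0.004], [0.004, 0.002, -1.0]]
wrist_force: [0.3, 1.1, -0.5]
gripper_width: 0.603
time_s: 8.67
tcp_pos: [0.5507, -0.0662, 0.0278]
ee_rot: [[0.001, -1.0, -0.002], [-1.0, -0.001, -0.004], [0.004, 0.002, -1.0]]
wrist_force: [-0.2, -0.0, 0.6]
gripper_width: 0.602
t 8.67 tcp [ 0.5507 -0.0662  0.0278] jaw -179.97  F [-0.19 -0.04  0.62] w 0.602 q6 -10.2
```

View pics/c9.png

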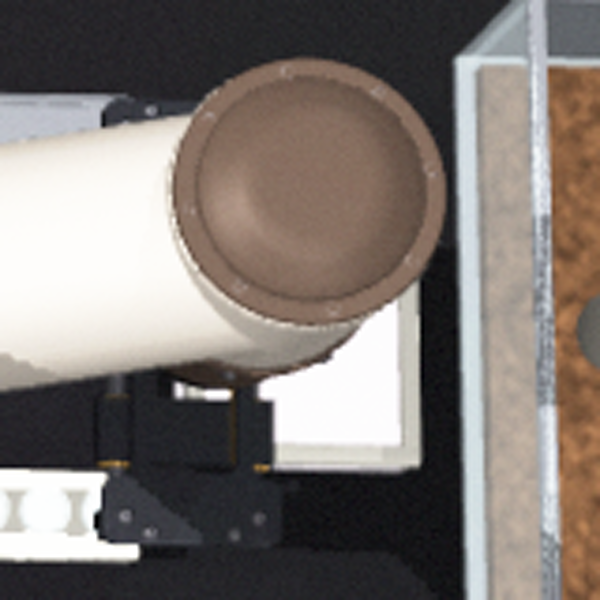

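```bash
python3 -c "
from h import *
print(ray('top',(462,266.7),.042), ray('top',(474,266.7),0))"
```

```text
[ 0.53210469 -0.18740365  0.042     ] [ 0.53788509 -0.22015073  0.        ]
```

```bash
python3 -m creep '[[0.6,0.017,0,0,0,0,0],[0.6,0.034,0,0,0,0,0],[0.6,0.051,0,0,0,0,0],[0.6,0.068,0,0,0,0,0],[0.6,0.077,0,0,0,0,0]]'
python3 -c "
from h import *
st();im=r.capture('top');cv2.imwrite('pics/c10.png',cv2.resize(im[160:320,350:510],None,fx=3.75,fy=3.75,interpolation=cv2.INTER_CUBIC))
rel(.551,-.0892,.0275,180)"
```

```text
time_s: 9.13
tcp_pos: [0.5507, -0.0898, 0.0279]
ee_rot: [[0.0, -1.0, -0.002], [-1.0, -0.0, -0.004], [0.004, 0.002, -1.0]]
wrist_force: [0.7, 0.5, 0.1]
gripper_width: 0.6
t 9.13 tcp [ 0.5507 -0.0898  0.0279] jaw -179.99  F [0.67 0.46 0.06] w 0.6 q6 -7.8
shift [-0.0029 -0.0011  0.0012] turn [ 0.0006 -0.0013 -0.    ]
```

View pics/c10.png

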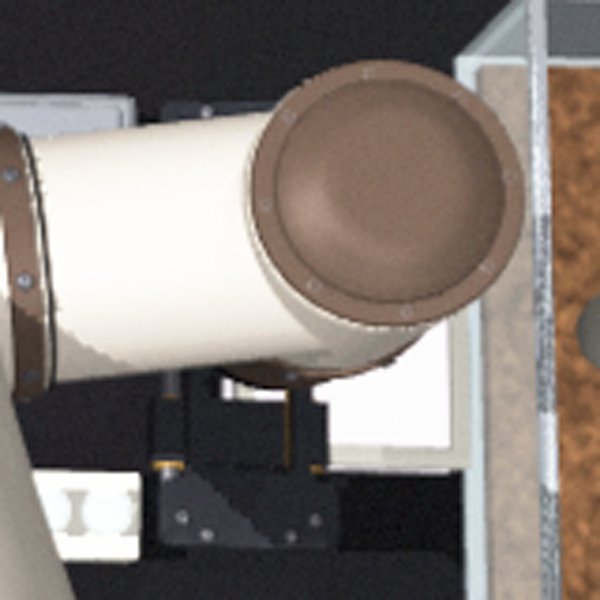

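Now I back straight off, then raise and look unobstructed.

```bash
python3 -m creep '[[0.6,-0.02,0,0,0,0,0],[0.6,-0.07,0,0,0,0,0],[0.6,-0.15,0,0,0,0,0],[0.6,-0.15,0,-0.05,0,0,0],[0.6,-0.15,0,-0.15,0,0,0]]'
python3 -m creep '[[0.6,0,0,-0.14,0,0,0],[0.6,0,0,-0.28,0,0,0],[0.6,-0.14,0,-0.4,0,0,0],[0.6,-0.28,0,-0.4,0,0,0],[0.6,-0.42,0,-0.4,0,0,0]]'
python3 -m creep '[[0.6,-0.14,0,0,0,0,0],[0.6,-0.28,0,0,0,0,0],[0.6,-0.42,0,0,0,0,0],[0.6,-0.42,0,0,0,0,0],[0.6,-0.42,0,0,0,0,0]]'
python3 -c "
from h import *
st();im=r.capture('top');cv2.imwrite('pics/top11.png',im);cv2.imwrite('pics/c11.png',cv2.resize(im[160:320,350:510],None,fx=3.75,fy=3.75,interpolation=cv2.INTER_CUBIC))
cv2.imwrite('pics/s11.png',r.capture('side'))"
```

```text
time_s: 9.6
tcp_pos: [0.5479, -0.0438, 0.0699]
ee_rot: [[0.001, -1.0, -0.01], [-1.0, -0.001, -0.005], [0.005, 0.01, -1.0]]
wrist_force: [0.4, 0.1, 0.5]
gripper_width: 0.6
time_s: 10.02
tcp_pos: [0.5503, 0.0725, 0.1926]
ee_rot: [[-0.001, -1.0, -0.004], [-1.0, 0.001, -0.003], [0.003, 0.004, -1.0]]
wrist_force: [1.3, 0.2, -1.1]
gripper_width: 0.598
time_s: 10.43
tcp_pos: [0.5498, 0.2011, 0.1918]
ee_rot: [[0.003, -1.0, -0.004], [-1.0, -0.003, -0.003], [0.003, 0.004, -1.0]]
wrist_force: [0.7, -0.6, 0.1]
gripper_width: 0.601
t 10.43 tcp [0.5498 0.2011 0.1918] jaw -179.81  F [ 0.71 -0.62  0.13] w 0.601 q6 -35.7
```

View pics/c11.png

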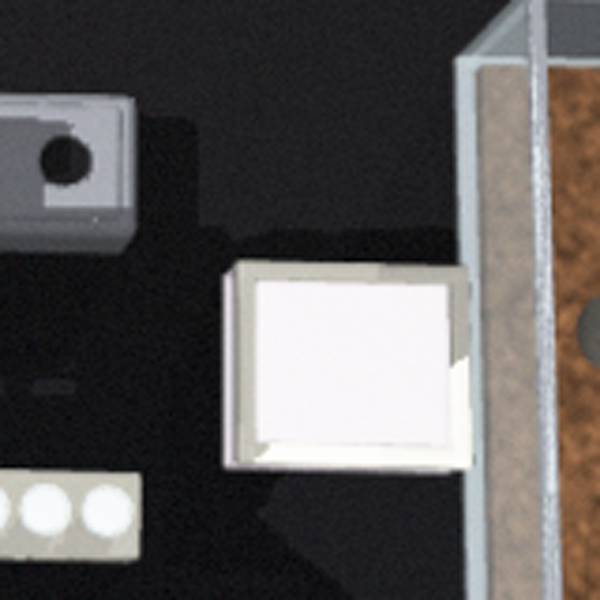

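View pics/s11.png

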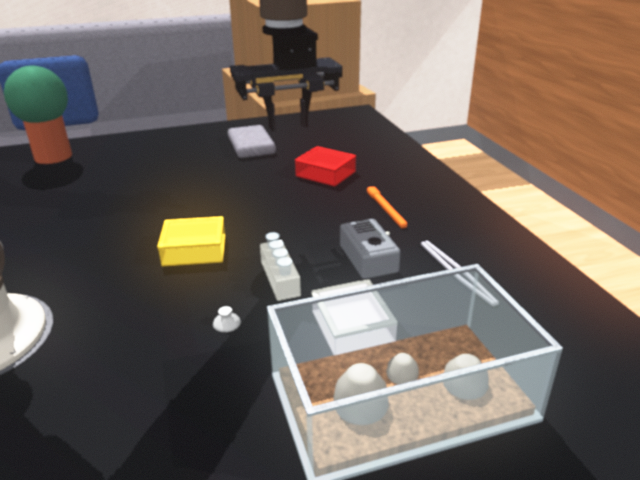

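View pics/top11.png

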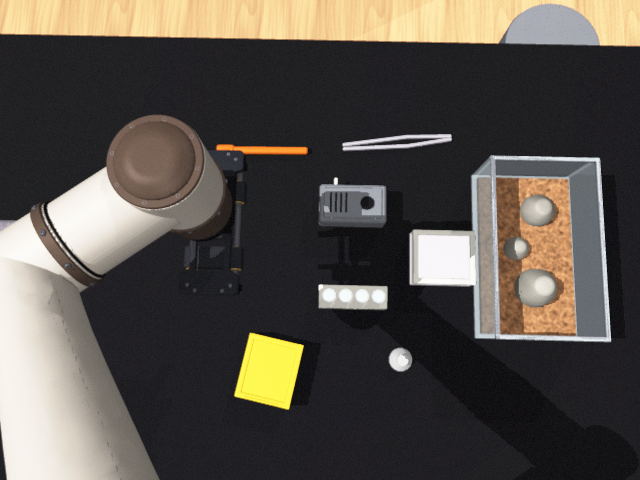

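```bash
python3 - <<'E'
from h import *
im=cv2.imread("pics/top11.png")
m=np.zeros((480,640),np.uint8)
# quad by hand from crop11 (outer hull), px/3.75+(350,160)
q=np.array([[238,262],[467,264],[470,468],[225,468],[223,275]])/3.75+[350,160]
cv2.fillConvexPoly(m,np.round(q*16).astype(np.int32),1,shift=4)
print("hand",fit({"top":m.astype(float)},(.096,.11,.042),[.55,-.156,0]))
# lid corners z=.042
for u in((238,262),(467,264),(470,465),(237,466)): print(ray("top",np.array(u)/3.75+[350,160],.042).round(4))
for o in r.outline_of("top","tub"):
    print(o["score"],np.round(np.array(o["rect"])*[640,480,640,480]))
    if o["pixels"][260,445]: print(fit({"top":o["pixels"].astype(float)},(.096,.11,.042),[.55,-.156,0]))
st()
E
```

```text
hand (array([ 0.54937392, -0.15746295,  0.02024653]), np.float64(0.025827671456385426))
[ 0.5956 -0.1029  0.042 ]
[ 0.5973 -0.2106  0.042 ]
[ 0.5024 -0.21    0.042 ]
[ 0.4992 -0.1021  0.042 ]
0.88 [411. 228. 477. 285.]
(array([ 0.55077364, -0.15675722, -0.00248252]), np.float64(0.07482203339842464))
0.66 [236. 331. 304. 408.]
t 10.58 tcp [0.5501 0.1976 0.1921] jaw 179.92  F [1.05 0.76 0.28] w 0.599 q6 -35.7
```

```bash
python3 -c "
from station import r
print(r.finish_job())"
```

```text
the job is handed in; nothing more can be done
None
```

I pushed the white-rimmed clear tub through the gap and handed the job in at about 10.6 s; no verdict was reported. It was pushed from behind by two half-open fingers held across its rear face. They turned it square while moving it, took it straight through between the rack and the pump, and stopped just short of the tank. Then they backed off.

**Final position:** the last top picture puts the tub's middle about 61 mm from the tank wall, which leaves a gap of about 6–8 mm. It is about 10 mm off the wall's middle and past the rack by about 45 mm.

**Angle:** two fits put it within 0.02 rad of square. They disagree slightly, at +0.020 from a hand-marked outline and −0.002 from the network outline.

**Forces:** the wrist readings I took stayed under about 2 N, with no sign of the tub hitting the rack, pump or tank.

**Other items:** the tweezer, net handle and suction cup look unmoved by eye in the last top and side pictures; I did not measure them again. The arm was clear of everything when I handed in.

**Less certain:** while the arm hid the tub's rear, the fits read up to about 10 mm too far forward, and the one just after it left the gap failed. There I judged the position from the front edge and the finger contact. My gap width came out at 111 mm, 1 mm over the stated range, which is within calibration error.

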